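Check solvent bottle caps and set the loose ones aside

TASK

Some of the four solvent bottles in the lanes of the cap-check tray have loose caps: find them by gently twisting each cap where its bottle stands, by no more than a quarter turn, and leave a loose cap with its yellow stripe clearly out of line so that rework can see it. Then slide each bottle with a loose cap out of its lane onto the red rework strip, clear of the lane, and leave the tight ones standing in their lanes. Solvent leaks from a loose cap, so never lift or tip a bottle, and do not disturb the things around the tray.

Things in the scene. Friction and masses are not known exactly. Their poses are not given: they have to be found in the camera images.
- tray: fixed black cap-check tray, 170 (x) x 300 (y) mm, a flat plate whose top is 4 mm above the table; origin under its centre, at table height. Near half (-x): four lanes along x. Far half: red rework strip. Lips 12 mm high above the plate along both sides (y = +-144 mm) and the far edge (x = +79 mm), none on the near edge.
- lanes (a point): middle of the four lanes, on the plate, 45 mm nearer (-x) than the tray's centre; axes as the tray. Lane centres at y = -108, -36, 36, 108 mm. Each lane is an aluminium channel: two upright walls 3 mm thick, 20 mm high above the plate, 54 mm long (x +-27 mm), 45 mm apart inside, no end walls, so a bottle can be pushed along it in +x, straight onto the strip.
- strip (a point): middle of the red rework strip, on the plate, 32 mm beyond the tray's centre (+x); axes as the tray. The strip is flush with the plate and measures 94 (x) x 288 (y) mm; it begins 3 mm past the lane walls and ends at the far lip.
- bottle_a_mid (a point): centre, half-way up, of an amber bottle 90 mm tall, about 0.14 kg: body 42 x 42 mm, 52 mm high, then a sloping shoulder and a round white screw cap 33 mm across, 24 mm high, its centre 33 mm above this point. z up the bottle, x along the lane. It starts in one of the lanes, near the lane's middle, 1.5 mm of play each side; the walls stop it turning beyond 0.08 rad. All four look alike.
- cap_a (a joint): turn of bottle a's cap on its neck, rad, + counter-clockwise from above, 0 at the start. A loose cap turns almost freely (0.03 N m) and stays where left; a tight one holds to about 2.5 N m, so a light pinch (5 to 10 N) slips round it. They look alike; a yellow stripe on the cap starts in line with one on the far face (+x) of the body.
- bottle_b_mid (a point): centre, half-way up, of an amber bottle 90 mm tall, about 0.14 kg: body 42 x 42 mm, 52 mm high, then a sloping shoulder and a round white screw cap 33 mm across, 24 mm high, its centre 33 mm above this point. z up the bottle, x along the lane. It starts in one of the lanes, near the lane's middle, 1.5 mm of play each side; the walls stop it turning beyond 0.08 rad. All four look alike.
- cap_b (a joint): turn of bottle b's cap on its neck, rad, + counter-clockwise from above, 0 at the start. A loose cap turns almost freely (0.03 N m) and stays where left; a tight one holds to about 2.5 N m, so a light pinch (5 to 10 N) slips round it. They look alike; a yellow stripe on the cap starts in line with one on the far face (+x) of the body.
- bottle_c_mid (a point): centre, half-way up, of an amber bottle 90 mm tall, about 0.14 kg: body 42 x 42 mm, 52 mm high, then a sloping shoulder and a round white screw cap 33 mm across, 24 mm high, its centre 33 mm above this point. z up the bottle, x along the lane. It starts in one of the lanes, near the lane's middle, 1.5 mm of play each side; the walls stop it turning beyond 0.08 rad. All four look alike.
- cap_c (a joint): turn of bottle c's cap on its neck, rad, + counter-clockwise from above, 0 at the start. A loose cap turns almost freely (0.03 N m) and stays where left; a tight one holds to about 2.5 N m, so a light pinch (5 to 10 N) slips round it. They look alike; a yellow stripe on the cap starts in line with one on the far face (+x) of the body.
- bottle_d_mid (a point): centre, half-way up, of an amber bottle 90 mm tall, about 0.14 kg: body 42 x 42 mm, 52 mm high, then a sloping shoulder and a round white screw cap 33 mm across, 24 mm high, its centre 33 mm above this point. z up the bottle, x along the lane. It starts in one of the lanes, near the lane's middle, 1.5 mm of play each side; the walls stop it turning beyond 0.08 rad. All four look alike.
- cap_d (a joint): turn of bottle d's cap on its neck, rad, + counter-clockwise from above, 0 at the start. A loose cap turns almost freely (0.03 N m) and stays where left; a tight one holds to about 2.5 N m, so a light pinch (5 to 10 N) slips round it. They look alike; a yellow stripe on the cap starts in line with one on the far face (+x) of the body.
- blower: bystander, loose: red rubber air-blower bulb lying down, 98 mm long, 54 mm thick; origin on its underside
- tissue_box: bystander, loose: flat green box of lens tissue, 100 x 75 x 25 mm; origin on its underside
- hex_driver: bystander, loose: screwdriver-shaped hex driver lying down, 170 mm long; origin on its underside
- lens_case: bystander, loose: black round lens case, 58 mm across, 17 mm high; origin on its underside
- adapter: bystander, loose: black power adapter, 95 x 50 x 32 mm; origin on its underside

How it is judged:
By the outcome, as a careful person would: the job done as asked, in the order asked, and still so for the second after the job is handed in, with the robot touching nothing.
It also fails if it takes over 72 s, if anything falls off the work surface, if the arm or the gripper's body presses on something with over 40 N, if the wrist force passes 120 N, or if a joint passes its speed limit or range.

ROBOT

A 7-joint arm with a two-finger parallel gripper is mounted at the origin on the work surface. World frame = base frame: x ahead of the robot, y to its left, z up, the work surface at z = 0. Lengths are in mm, angles in rad, forces in N, time in s.
With the tool pointing down it reaches from about 400 to 900 mm from the base axis. Payload 5.5 kg.
Tool frame: the origin (TCP) lies at the very end of the fingers, on their centre line; the grasp point (between the pads) lies 19 mm behind it; z points along the fingers, y is the direction in which the jaws open and shut (so a half turn about z gives the same grasp; the last joint's range is limited). The gripper opens to 85 mm and grips with 20 to 120 N. Pads are 22 mm wide; open, the fingers measure 114 mm over their backs; the gripper's body (76 mm by 85 mm) begins 54 mm behind the grasp point. The pads swing forward as they close: fully open they stand 13 mm farther back than shut.
Start: joints at [1.417, 0.501, -0.427, 1.55, 0.221, 1.138, -0.21], TCP at [263.176, -594.339, 231.31] pointing down, gripper open.
Joint ranges: [-2.88, 2.88], [-0.31, 2.03], [-1.54, 1.56], [0.2, 2.42], [-1.41, 4.55], [0.19, 2.02], [-2.57, 2.57]. Speed limits (rad/s): [2.57, 2.57, 3.14, 3.14, 3.14, 3.14, 3.14].

INTERFACE

Orientations are given as a unit quaternion [x, y, z, w].
In Python, from plant import ctrl, snapshot, job_done, outline_of, tip_of gives the robot as it stands.
- The arm moves only by the shell command python3 -m handwheel 'ROWS'. ROWS is JSON, a list of rows, each a list of 7 numbers: the finger opening in m, from 0 to 0.0854, then the shift along the tool's x, y, z in m, then the turn, a rotation vector about the tool's x, y, z in degrees. In form: [[claw, x, y, z, ax, ay, az], ...]. A call has 1 to 20 rows; each row shifts and turns the commanded pose from where the row before left it, along the tool's axes as they then stand; what a row does not reach is not made up. A row lasts 1/8 s, in which the tool goes at most 62.5 mm and 10.7 degrees, less where a joint would pass 70% of its speed; a pose out of reach is approached as far as the arm can. A call is refused whole if a number of a shift passes 0.0625 or a number of a turn 10.7, either way. A call with a gripper value outside its range is refused whole. The fingers move at their own pace and stop on an object; the grip force is fixed at half the most. Time passes only in rows, so rows that do not move let the fingers close. It gives the time, the measured TCP pose, the force and the opening at its end, in the units of the state.
- ctrl.sense(): the state, without advancing time (a new reading comes with each control period).
- snapshot(name): name is "scene" or "top" or "wrist"; returns a dict with "frame" (384x512x3 uint8, red, green, blue), "fx", "fy", "cx", "cy" (pixels), "eye" and "attitude" of the camera in the world. Camera axes: x right, y up, looking along -z (the intrinsics and any distortion apply to the point x, -y, -z); pixel columns grow to the right and rows downward; lengths in mm; the calibration is good to about 2 mm. The wrist camera is an equidistant fisheye: a pixel r from the principal point sees the ray r / f radians off the axis. A picture is of the moment at which its call begins. There is no depth.
- job_done(): hands the job in, once; it reports no verdict.
Trained networks look in a picture, given as the dict that the camera call returned (one of the last four; its "shot" number tells which), for a name from the list of things; names that differ only in an ending like _2 or _b are one class to them, and where a whole thing is asked for, a point or a joint stands for the part that bears it (a point fixed in the world has none). Each returns a list of dicts, best first, with "score" (0 to 1); they miss things now and then, are a little off and sometimes report something else, mostly with a low value. They report only what shows in the picture. A call takes as long as a camera call.
- outline_of(picture, thing): "region" (384x512 bool, what is visible of it) and "at" ([row, column] in pixels, amid what is visible of it).
- tip_of(picture, thing): "at" ([row, column] in pixels: a listed point, or the origin of a listed thing).
The state is a dict: "t": time; "qpos": joint angles; "qvel": joint speeds; "effort": joint torques, N m; "position": TCP position; "tcp_rot": TCP orientation; "wrist_force": force on the tool from outside, world axes, zero at the start; "torque": the same for the moment, N m; "gripper_width": finger opening in mm.
Only numpy, scipy, OpenCV 4.12 (cv2) and the standard library are available. Lean on these libraries where they do the work, as an engineer would, in place of code of your own. Each camera call takes 0.05 s, during which the arm holds its last target.

## Working session

There is one attempt and no reset: what is moved stays moved. The work goes in short steps, Python scripts to look and compute and a shell command to move; the robot and the scene stay as the last step left them, time stands still between calls to the robot, and variables do not carry over. Pictures are saved under pics/ and viewed, and the job is handed in when it is done.

```bash
ls; mkdir -p pics; cat > h.py <<'E'
import numpy as np, cv2
from scipy.spatial.transform import Rotation as R
from plant import ctrl, snapshot, job_done, outline_of, tip_of
def save(p,name): cv2.imwrite('pics/'+name+'.png',cv2.cvtColor(p["frame"],cv2.COLOR_RGB2BGR))
def rot(a):
    a=np.array(a,float)
    return a if a.shape==(3,3) else R.from_quat(a).as_matrix()
def ray(p,at,fish=False):
    r,c=at; u=(c-p["cx"])/p["fx"]; v=(r-p["cy"])/p["fy"]
    if fish:
        th=np.hypot(u,v); k=np.sin(th)/th if th>1e-9 else 1
        d=np.array([u*k,-v*k,-np.cos(th)])
    else: d=np.array([u,-v,-1.])
    d=rot(p["attitude"])@d
    return np.array(p["eye"],float),d/np.linalg.norm(d)
def hit(p,at,z,fish=False):
    e,d=ray(p,at,fish); return e+d*(z-e[2])/d[2]
def proj(p,X,fish=False):
    x=rot(p["attitude"]).T@(np.array(X,float)-np.array(p["eye"],float))
    v=np.array([x[0],-x[1]]);z=-x[2]
    if fish:
        r=np.hypot(*v); v=v/r*np.arctan2(r,z)
    else: v=v/z
    return np.array([p["cy"]+p["fy"]*v[1],p["cx"]+p["fx"]*v[0]])
E
python3 - <<'E'
from h import *
s=ctrl.sense(); print(s)
for n in("scene","top","wrist"):
    p=snapshot(n); save(p,n+"0"); print(n,{k:p[k] for k in p if k!="frame"})
    for th in ("tray","lanes","strip","bottle_a_mid","cap_a"):
        try:
            o=tip_of(p,th)
            for q in o[:6]:print(th,q["score"],q["at"],hit(p,q["at"],{"tray":0,"lanes":4,"strip":4}.get(th,49),n=="wrist").round(1))
        except Exception as e: print(th,e)
E
```

```text
pics
{'t': 0.0, 'qpos': array([ 1.41721811,  0.5018584 , -0.42678738,  1.55142838,  0.22079819,
        1.13829596, -0.21031716]), 'qvel': array([-0.00014273,  0.00027855,  0.00059397, -0.00089011,  0.00050992,
        0.0004876 , -0.00052118]), 'effort': array([-8.58132971e-04, -5.69515264e+01, -5.81684098e+00, -2.80948430e+01,
        1.05547142e-02,  1.18854208e-02, -2.74370436e-06]), 'position': array([ 262.81274542, -593.75376144,  230.26138735]), 'tcp_rot': array([ 9.78361964e-01,  2.06898359e-01, -1.64781184e-04, -9.53114372e-04]), 'wrist_force': array([ 0.15530925, -0.02312937, -0.41369858]), 'torque': array([-0.03082964, -0.03296601,  0.01691373]), 'gripper_width': 85.33626933960029}
scene {'fx': 412.983947923532, 'fy': 412.983947923532, 'cx': 258.2157860775855, 'cy': 183.75749855068392, 'eye': array([1250.48645989,  124.46088566,  998.800501  ]), 'attitude': array([0.19945857, 0.23382307, 0.71890285, 0.62347553]), 'shot': 1}
tray 0.85 [188.0, 217.5] [ 570.4 -100.5    0. ]
lanes 0.58 [178.4, 220.8] [537.2 -96.8   4. ]
strip 0.7 [197.2, 215.5] [606.1 -98.8   4. ]
bottle_a_mid
[... 426 characters left out ...]
]), 'shot': 2}
lanes 0.94 [211.0, 280.4] [530.1 -85.7   4. ]
strip 0.7 [180.7, 285.6] [608.3 -97.9   4. ]
bottle_a_mid 0.76 [211.7, 304.7] [ 526.3 -139.6   49. ]
cap_a it knows: adapter, blower, bottle_a_mid, bottle_b_mid, bottle_c_mid, bottle_d_mid, hex_driver, lanes, lens_case, strip, tissue_box, tray
wrist {'fx': 297.3186396354542, 'fy': 297.3186396354542, 'cx': 253.3022439738262, 'cy': 190.30596063124935, 'eye': array([ 326.90076869, -565.14447391,  374.39803166]), 'attitude': array([-0.11868627,  0.07740845, -0.54048575,  0.82933507]), 'shot': 3}
cap_a it knows: adapter, blower, bottle_a_mid, bottle_b_mid, bottle_c_mid, bottle_d_mid, hex_driver, lanes, lens_case, strip, tissue_box, tray
```

View pics/scene0.png

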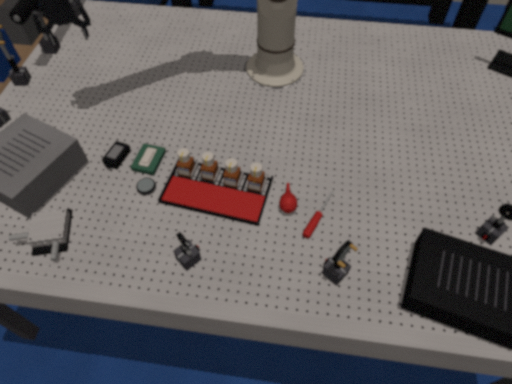

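View pics/top0.png

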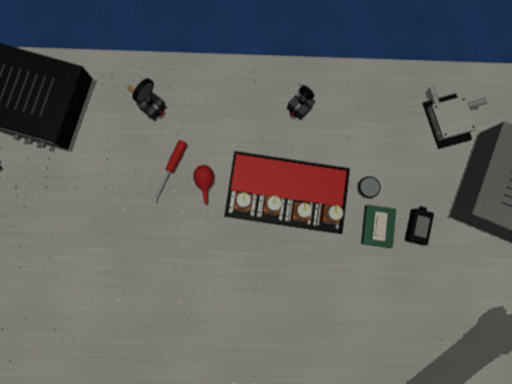

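```bash
python3 - <<'E'
from h import *
p=snapshot("top")
im=cv2.cvtColor(p["frame"],cv2.COLOR_RGB2BGR)[120:290,190:370]
cv2.imwrite('pics/top0z.png',cv2.resize(im,None,fx=4,fy=3.5,interpolation=cv2.INTER_CUBIC)[:600,:])
p=snapshot("scene")
im=cv2.cvtColor(p["frame"],cv2.COLOR_RGB2BGR)[120:260,120:310]
cv2.imwrite('pics/scene0z.png',cv2.resize(im,None,fx=4,fy=4,interpolation=cv2.INTER_CUBIC))
E
```

```text
(no output)
```

View pics/top0z.png

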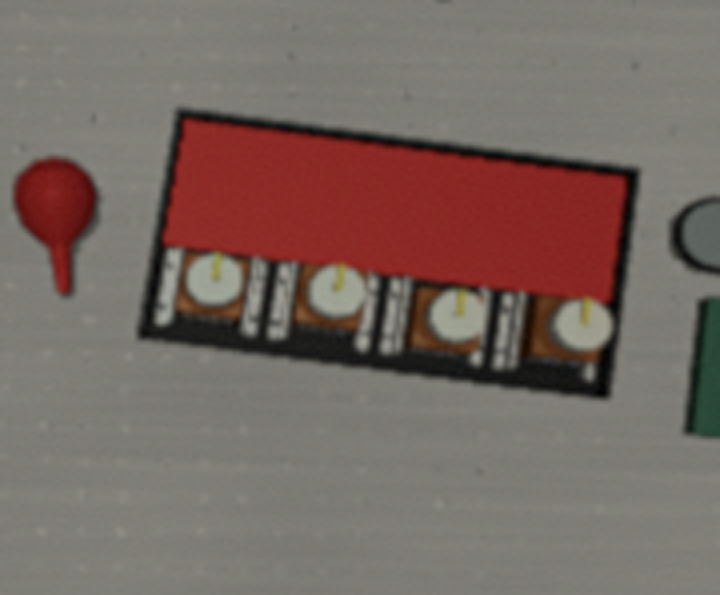

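View pics/scene0z.png

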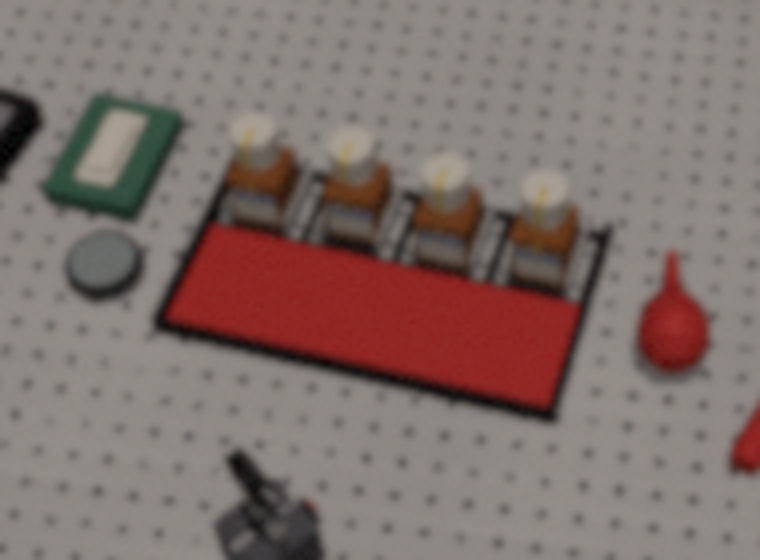

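```bash
cat > m.py <<'E'
from h import *
for n in("top","scene"):
    p=snapshot(n); f=p["frame"].astype(int)
    m=((f[...,0]>90)&(f[...,1]<60)&(f[...,2]<60)).astype(np.uint8)
    k,l,st,ce=cv2.connectedComponentsWithStats(m); i=1+np.argmax(st[1:,4])
    c,_=cv2.findContours((l==i).astype(np.uint8),cv2.RETR_EXTERNAL,cv2.CHAIN_APPROX_NONE)
    pts=np.array([hit(p,(q[0][1],q[0][0]),4)[:2] for q in c[0]],np.float32)
    r=cv2.minAreaRect(pts); b=cv2.boxPoints(r); print(n,r); print(b.round(1).tolist())
    # edges
    # caps
    hsv=cv2.cvtColor(p["frame"],cv2.COLOR_RGB2HSV)
    w=((hsv[...,1]<60)&(hsv[...,2]>150)).astype(np.uint8)
    k,l,st,ce=cv2.connectedComponentsWithStats(w)
    for j in range(1,k):
        if 25<st[j,4]<600 and 100<ce[j][1]<300: print(st[j],hit(p,ce[j][::-1],94).round(1))
E
python3 m.py
```

```text
top ((605.5426635742188, -104.67112731933594), (287.053466796875, 104.90030670166016), 82.93849182128906)
[[535.7999877929688, -240.6999969482422], [640.0, -253.60000610351562], [675.2000122070312, 31.299999237060547], [571.0999755859375, 44.20000076293945]]
[237 194  13  12 108] [546.3  11.9  94. ]
[268 197  13  12 106] [540.5 -60.1  94. ]
[298 204  13  12 104] [ 526.1 -130.8   94. ]
[330 207  12  12 103] [ 521.9 -203.3   94. ]
[374 213  13  27 199] [ 495.8 -308.4   94. ]
scene ((607.3370361328125, -105.50971984863281), (288.080810546875, 91.5638198852539), 83.13257598876953)
[[544.7000122070312, -243.0], [635.5999755859375, -254.0], [670.0, 32.0], [579.0999755859375, 43.0]]
[141 149  14  16 112] [ 554.6 -300.3   94. ]
[178 148  11   8  65] [ 521.8 -203.8   94. ]
[202 152  11   8  66] [ 525.7 -131.4   94. ]
[225 158  12   9  71] [540.5 -60.6  94. ]
[250 162  12   9  71] [545.3  11.2  94. ]
```

```bash
cat >> h.py <<'E'
def plan(target,yaw_y=None):
    """print tool-frame shift to target TCP and turn about z to bring y_tool heading (deg)"""
    s=ctrl.sense(); M=rot(s["tcp_rot"]); d=M.T@(np.array(target,float)-s["position"])
    h=np.degrees(np.arctan2(M[1,1],M[0,1]))
    print("t",round(s["t"],2),"pos",s["position"].round(1),"yhead",h.round(2),"tilt z",M[:,2].round(4),"J7",s["qpos"][6].round(2),"F",s["wrist_force"].round(2),"T",s["torque"].round(3),"w",round(s["gripper_width"],2))
    print("shift mm tool",d.round(1), "turn az", None if yaw_y is None else -((yaw_y-h+180)%360-180))
E
python3 -c "
from h import *
plan([522,-203.5,180],-66)"
python3 -m handwheel '[[0.05,0.033,-0.021,0,0,0,0],[0.05,0.033,-0.021,0,0,0,0],[0.05,0.033,-0.021,0,0,0,0],[0.05,0.033,-0.021,0,0,0,0],[0.05,0.033,-0.021,0,0,0,0],[0.05,0.033,-0.021,0,0,0,0],[0.05,0.033,-0.021,0,0,0,0],[0.05,0.033,-0.021,0,0,0,0],[0.05,0.033,-0.021,0.01,0,0,0],[0.05,0.033,-0.021,0.02,0,0,0],[0.05,0.033,-0.021,0.02,0,0,0],[0.05,0.033,-0.021,0,0,0,0],[0.05,0,0,0,0,0,0],[0.05,0,0,0,0,0,0]]'
python3 - <<'E'
from h import *
plan([522,-203.5,180],-66)
p=snapshot("wrist"); save(p,"w1"); print(p["eye"])
for q in tip_of(p,"bottle_a_mid"): print(q["score"],q["at"],hit(p,q["at"],49,True).round(1))
E
```

```text
t 0.95 pos [ 263.2 -594.3  231.3] yhead -66.12 tilt z [ 0. -0. -1.] J7 -0.21 F [-0.32 -0.24  0.  ] T [ 0.043 -0.017  0.017] w 85.25
shift mm tool [ 394.9 -252.6   51.3] turn az -0.11682106697895733
t: 2.7
position: [523.1, -204.2, 181.4]
tcp_rot: [0.978, 0.207, -0.0, 0.0]
wrist_force: [-1.3, -0.9, 0.5]
gripper_width: 50.0
t 2.7 pos [ 523.1 -204.2  181.4] yhead -66.12 tilt z [-2.e-04 -7.e-04 -1.e+00] J7 -1.07 F [-1.26 -0.95  0.54] T [-0.01   0.077 -0.008] w 50.04
shift mm tool [-0.7 -1.1  1.4] turn az -0.1172735077385596
[ 586.82056543 -174.89590254  324.43729254]
0.66 [149.7, 184.4] [ 523.4 -131.4   49. ]
0.25 [18.7, 51.0] [602.1  71.9  49. ]
```

View pics/w1.png

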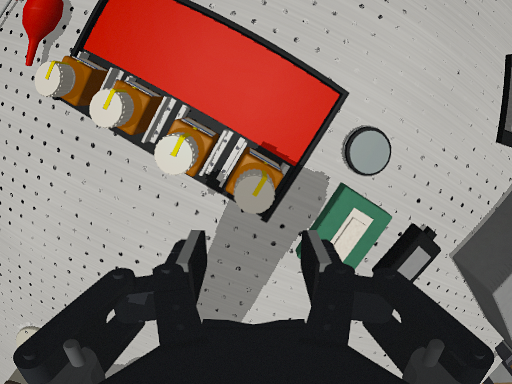

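```bash
python3 - <<'E'
from h import *
p=snapshot("wrist")
for X in ([522,-203.5,94],[526,-131,94],[540.5,-60.3,94],[546,11.5,94]): print(X,proj(p,X,True).round(1), )
im=cv2.cvtColor(p["frame"],cv2.COLOR_RGB2BGR)[40:220,20:300]
cv2.imwrite('pics/w1z.png',cv2.resize(im,None,fx=2.8,fy=2.8,interpolation=cv2.INTER_CUBIC))
E
```

```text
[522, -203.5, 94] [193.3 252.2]
[526, -131, 94] [154.1 171.5]
[540.5, -60.3, 94] [107.5 103.8]
[546, 11.5, 94] [78.2 45.6]
```

View pics/w1z.png

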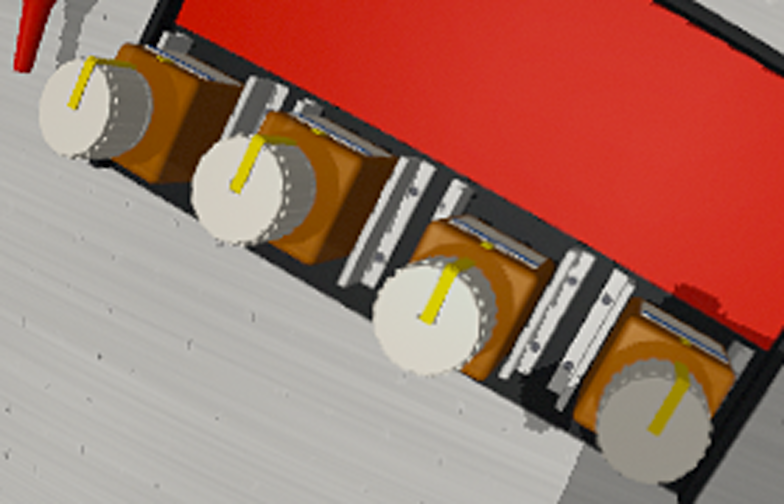

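```bash
python3 -m handwheel '[[0.05,-0.0007,-0.0011,0.03,0,0,0],[0.05,0,0,0.03,0,0,0],[0.05,0,0,0.03,0,0,0],[0.045,0,0,0.019,0,0,0],[0.04,0,0,0,0,0,0],[0.04,0,0,0,0,0,0]]'
python3 - <<'E'
from h import *
plan([522,-203.5,72],-66)
p=snapshot("wrist"); save(p,"w2")
E
```

```text
t: 3.6
position: [523.0, -203.3, 73.3]
tcp_rot: [0.978, 0.207, 0.001, 0.0]
wrist_force: [-0.0, 0.4, 1.3]
gripper_width: 39.9
t 3.6 pos [ 523.  -203.3   73.3] yhead -66.14 tilt z [ 1.5e-03 -5.0e-04 -1.0e+00] J7 -1.16 F [-0.04  0.44  1.27] T [-0.007  0.064  0.01 ] w 39.9
shift mm tool [-1.  -0.2  1.3] turn az -0.14092921480073528
```

View pics/w2.png

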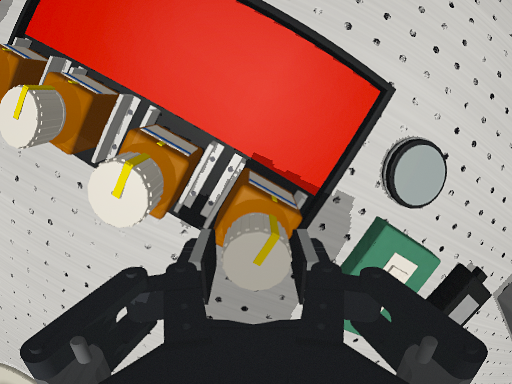

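```bash
python3 -m handwheel '[[0.036,-0.001,0,0.001,0,0,0],[0.034,0,0,0,0,0,0],[0.034,0,0,0,0,0,0]]'; python3 -m handwheel '[[0.032,0,0,0,0,0,0],[0.032,0,0,0,0,0,0]]'
python3 -c "
from h import *
plan([522,-203.5,72],-66)"
```

```text
t: 4.03
position: [521.7, -203.7, 71.9]
tcp_rot: [0.978, 0.207, 0.0, 0.0]
wrist_force: [0.8, -0.8, 1.0]
gripper_width: 33.8
t: 4.28
position: [521.9, -203.7, 71.8]
tcp_rot: [0.978, 0.207, 0.001, 0.0]
wrist_force: [0.6, -2.0, 3.9]
gripper_width: 32.6
t 4.28 pos [ 521.9 -203.7   71.8] yhead -66.13 tilt z [ 1.2e-03 -7.0e-04 -1.0e+00] J7 -1.16 F [ 0.64 -2.03  3.95] T [-0.417 -0.186  0.017] w 32.58
shift mm tool [ 0.2 -0.1 -0.2] turn az -0.12719012598836343
```

```bash
python3 -m handwheel '[[0.032,0,0,0,0,0,-6],[0.032,0,0,0,0,0,-6]]'
python3 - <<'E'
from h import *
plan([522,-203.5,72])
E
python3 -m handwheel '[[0.032,0,0,0,0,0,-6],[0.032,0,0,0,0,0,-6]]'
python3 - <<'E'
from h import *
plan([522,-203.5,72])
p=snapshot("wrist"); save(p,"w3")
E
```

```text
t: 4.53
position: [521.4, -204.9, 71.7]
tcp_rot: [0.951, 0.309, -0.0, 0.001]
wrist_force: [0.7, -3.3, 1.1]
gripper_width: 32.3
t 4.53 pos [ 521.4 -204.9   71.7] yhead -54.02 tilt z [ 5.e-04 -2.e-03 -1.e+00] J7 -0.98 F [ 0.73 -3.26  1.05] T [-1.134 -0.268 -0.395] w 32.33
shift mm tool [ 1.3 -0.8 -0.3] turn az None
t: 4.78
position: [522.0, -204.4, 71.6]
tcp_rot: [0.914, 0.407, 0.001, 0.001]
wrist_force: [3.5, -1.9, 0.5]
gripper_width: 32.2
t 4.78 pos [ 522.  -204.4   71.6] yhead -42.01 tilt z [ 0.0018 -0.001  -1.    ] J7 -0.8 F [ 3.52 -1.91  0.45] T [-0.456 -0.706 -0.218] w 32.23
shift mm tool [ 0.6 -0.6 -0.4] turn az None
```

View pics/w3.png

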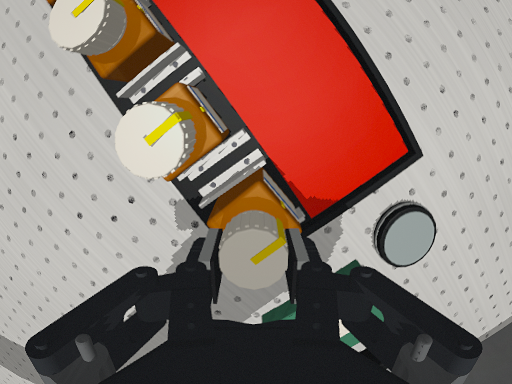

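```bash
python3 -m handwheel '[[0.045,0,0,0,0,0,0],[0.045,0,0,0,0,0,0],[0.045,0,0,-0.025,0,0,0],[0.045,0,0,-0.025,0,0,8],[0.045,0,0,0,0,0,8],[0.045,0,0,0,0,0,8],[0.045,0.011,-0.0215,0,0,0,0],[0.045,0.011,-0.0215,0,0,0,0],[0.045,0.011,-0.0215,0,0,0,0],[0.045,0,0,0,0,0,0],[0.045,0,0,0,0,0,0]]'
python3 - <<'E'
from h import *
plan([526.3,-131.2,72],-66)
p=snapshot("wrist"); save(p,"w4"); print(proj(p,[526.3,-131.2,94],True), proj(p,[540.6,-60.3,94],True))
E
```

```text
t: 6.2
position: [525.0, -131.6, 121.1]
tcp_rot: [0.978, 0.207, -0.0, 0.0]
wrist_force: [0.0, -0.0, -0.6]
gripper_width: 44.9
t 6.2 pos [ 525.  -131.6  121.1] yhead -66.14 tilt z [-7.e-04 -5.e-04 -1.e+00] J7 -1.25 F [ 0.03 -0.05 -0.56] T [-0.06  -0.025 -0.014] w 44.85
shift mm tool [ 1.4  0.2 49.1] turn az -0.14427661541623138
[219.76904576 255.19548753] [153.87094002 156.60039954]
```

View pics/w4.png

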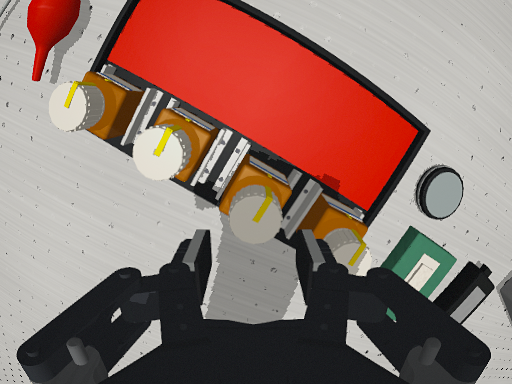

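```bash
python3 -m handwheel '[[0.042,0.0014,0.0002,0.025,0,0,0],[0.04,0,0,0.024,0,0,0],[0.036,0,0,0,0,0,0],[0.032,0,0,0,0,0,0],[0.032,0,0,0,0,0,0],[0.032,0,0,0,0,0,0]]'
python3 -c "
from h import *
plan([526.3,-131.2,72],-66)"
python3 -m handwheel '[[0.032,0,0,0,0,0,-6],[0.032,0,0,0,0,0,-6]]'
python3 - <<'E'
from h import *
plan([526.3,-131.2,72])
E
python3 -m handwheel '[[0.032,0,0,0,0,0,-6],[0.032,0,0,0,0,0,-6]]'
python3 - <<'E'
from h import *
plan([526.3,-131.2,72])
p=snapshot("wrist"); save(p,"w5")
E
```

```text
t: 7.0
position: [527.0, -131.1, 73.0]
tcp_rot: [0.978, 0.207, 0.0, 0.0]
wrist_force: [-1.5, -0.6, -1.8]
gripper_width: 32.1
t 7.0 pos [ 527.  -131.1   73. ] yhead -66.14 tilt z [ 1.e-03 -8.e-04 -1.e+00] J7 -1.3 F [-1.48 -0.6  -1.82] T [-0.232  0.04  -0.081] w 32.15
shift mm tool [-0.7 -0.2  1. ] turn az -0.14095913550517025
t: 7.25
position: [526.9, -132.9, 73.1]
tcp_rot: [0.951, 0.309, -0.0, 0.001]
wrist_force: [-1.5, -4.9, 1.5]
gripper_width: 32.0
t 7.25 pos [ 526.9 -132.9   73.1] yhead -54.05 tilt z [ 7.0e-04 -2.9e-03 -1.0e+00] J7 -1.12 F [-1.5  -4.9   1.53] T [-1.182  0.228 -0.287] w 31.99
shift mm tool [ 0.5 -1.7  1.1] turn az None
t: 7.5
position: [528.1, -131.7, 73.2]
tcp_rot: [0.914, 0.407, 0.001, 0.001]
wrist_force: [1.5, -0.5, -0.4]
gripper_width: 32.4
t 7.5 pos [ 528.1 -131.7   73.2] yhead -42.0 tilt z [ 0.0031 -0.0012 -1.    ] J7 -0.94 F [ 1.5  -0.53 -0.41] T [-0.187 -0.746 -0.202] w 32.44
shift mm tool [-0.9 -1.7  1.2] turn az None
```

View pics/w5.png

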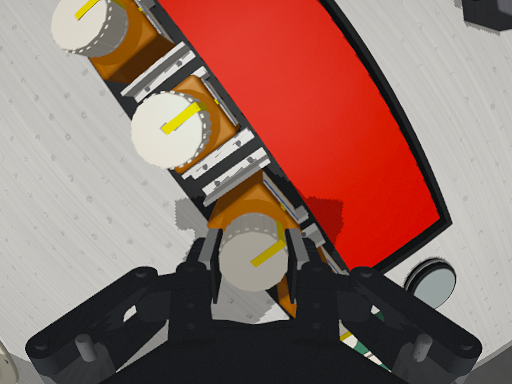

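```bash
python3 -m handwheel '[[0.045,0,0,0,0,0,0],[0.045,0,0,0,0,0,0],[0.045,0,0,-0.025,0,0,0],[0.045,0,0,-0.024,0,0,8],[0.045,0,0,0,0,0,8],[0.045,0,0,0,0,0,8],[0.045,0.0139,-0.0197,0,0,0,0],[0.045,0.0139,-0.0197,0,0,0,0],[0.045,0.0139,-0.0197,0,0,0,0],[0.045,0,0,0,0,0,0],[0.045,0,0,0,0,0,0]]'
python3 - <<'E'
from h import *
plan([540.6,-60.3,72],-66)
p=snapshot("wrist"); save(p,"w6"); print(proj(p,[540.6,-60.3,94],True), proj(p,[546,11.5,94],True))
E
```

```text
t: 8.93
position: [540.5, -60.4, 121.2]
tcp_rot: [0.978, 0.207, -0.0, 0.0]
wrist_force: [-0.1, -0.3, 0.9]
gripper_width: 45.0
t 8.93 pos [540.5 -60.4 121.2] yhead -66.15 tilt z [-5.e-04 -7.e-04 -1.e+00] J7 -1.4 F [-0.06 -0.32  0.89] T [-0.    -0.013 -0.025] w 44.98
shift mm tool [ 0.1 -0.1 49.2] turn az -0.14787896048463267
[221.68227749 254.77713015] [168.77384829 150.54755223]
```

View pics/w6.png

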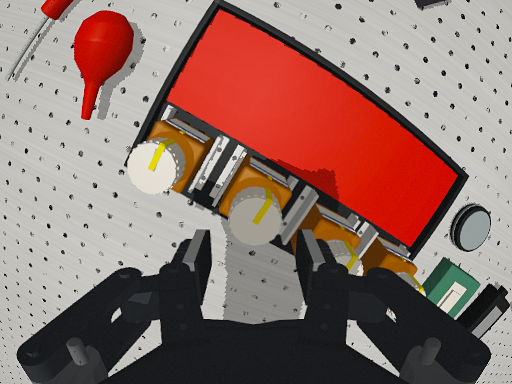

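Two tested caps are still in line; the third is centred at about (255,219), matching the prediction.

```bash
python3 -m handwheel '[[0.042,0.0002,0,0.025,0,0,0],[0.04,0,0,0.024,0,0,0],[0.036,0,0,0,0,0,0],[0.032,0,0,0,0,0,0],[0.032,0,0,0,0,0,0],[0.032,0,0,0,0,0,0]]'
python3 -m handwheel '[[0.032,0,0,0,0,0,-6],[0.032,0,0,0,0,0,-6]]'
python3 - <<'E'
from h import *
plan([540.6,-60.3,72])
E
python3 -m handwheel '[[0.032,0,0,0,0,0,-6],[0.032,0,0,0,0,0,-6]]'
python3 - <<'E'
from h import *
plan([540.6,-60.3,72])
p=snapshot("wrist"); save(p,"w7")
E
```

```text
t: 9.72
position: [541.5, -60.1, 73.0]
tcp_rot: [0.978, 0.207, 0.0, 0.0]
wrist_force: [0.3, -1.2, -0.9]
gripper_width: 32.0
t: 9.98
position: [541.6, -60.4, 73.0]
tcp_rot: [0.951, 0.309, 0.0, 0.001]
wrist_force: [0.4, -1.7, -1.1]
gripper_width: 32.7
t 9.97 pos [541.6 -60.4  73. ] yhead -53.95 tilt z [ 0.0012 -0.0012 -1.    ] J7 -1.27 F [ 0.36 -1.66 -1.14] T [-0.475 -0.078 -0.006] w 32.65
shift mm tool [-0.8 -0.6  1. ] turn az None
t: 10.22
position: [541.8, -60.5, 73.0]
tcp_rot: [0.913, 0.407, 0.0, 0.001]
wrist_force: [0.9, -2.4, -1.3]
gripper_width: 32.5
t 10.22 pos [541.8 -60.5  73. ] yhead -41.96 tilt z [ 0.0015 -0.0013 -1.    ] J7 -1.09 F [ 0.88 -2.39 -1.34] T [-0.468 -0.225 -0.025] w 32.5
shift mm tool [-0.6 -1.   1. ] turn az None
```

View pics/w7.png

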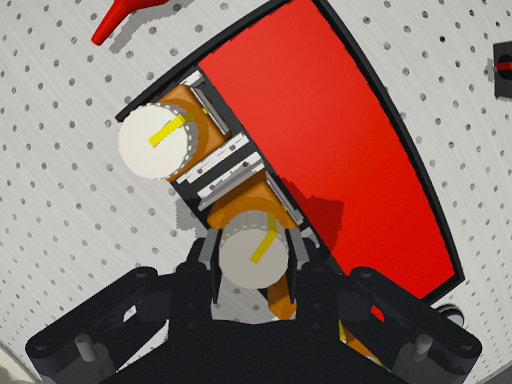

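```bash
python3 -m handwheel '[[0.032,0,0,0,0,0,-6],[0.032,0,0,0,0,0,-6],[0.032,0,0,0,0,0,-6],[0.032,0,0,0,0,0,-6],[0.032,0,0,0,0,0,-6],[0.032,0,0,0,0,0,-6],[0.032,0,0,0,0,0,0],[0.045,0,0,0,0,0,0],[0.045,0,0,0,0,0,0],[0.045,0,0,-0.025,0,0,0],[0.045,0,0,-0.024,0,0,0],[0.045,0,0,0,0,0,10],[0.045,0,0,0,0,0,10],[0.045,0,0,0,0,0,10],[0.045,0,0,0,0,0,10],[0.045,0,0,0,0,0,10],[0.045,0,0,0,0,0,10]]'
python3 -m handwheel '[[0.045,0.0113,-0.0212,0,0,0,0],[0.045,0.0113,-0.0212,0,0,0,0],[0.045,0.0113,-0.0212,0,0,0,0],[0.045,0,0,0,0,0,0],[0.045,0,0,0,0,0,0]]'
python3 - <<'E'
from h import *
plan([546,11.5,72],-66)
p=snapshot("wrist"); save(p,"w8"); print(proj(p,[546,11.5,94],True))
E
```

```text
t: 12.4
position: [541.0, -58.8, 121.5]
tcp_rot: [0.979, 0.204, 0.0, -0.0]
wrist_force: [-0.1, 0.7, -0.7]
gripper_width: 45.1
t: 13.02
position: [546.2, 11.7, 121.2]
tcp_rot: [0.978, 0.207, -0.0, 0.0]
wrist_force: [-0.4, -1.4, -0.9]
gripper_width: 45.1
t 13.03 pos [546.2  11.7 121.2] yhead -66.14 tilt z [-2.e-04 -6.e-04 -1.e+00] J7 -1.55 F [-0.42 -1.38 -0.89] T [ 0.019 -0.032 -0.03 ] w 45.08
shift mm tool [-0.2  0.1 49.2] turn az -0.13660443236869924
[222.12229764 255.06039978]
```

View pics/w8.png

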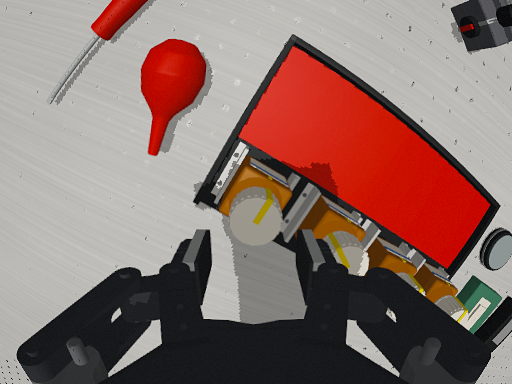

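```bash
python3 -m handwheel '[[0.042,0,0,0.025,0,0,0],[0.04,0,0,0.024,0,0,0],[0.036,0,0,0,0,0,0],[0.032,0,0,0,0,0,0],[0.032,0,0,0,0,0,0],[0.032,0,0,0,0,0,0]]'
python3 -m handwheel '[[0.032,0,0,0,0,0,-6],[0.032,0,0,0,0,0,-6]]'
python3 - <<'E'
from h import *
plan([546,11.5,72])
E
python3 -m handwheel '[[0.032,0,0,0,0,0,-6],[0.032,0,0,0,0,0,-6]]'
python3 - <<'E'
from h import *
plan([546,11.5,72])
p=snapshot("wrist"); save(p,"w9")
E
```

```text
t: 13.82
position: [546.8, 11.8, 73.0]
tcp_rot: [0.978, 0.207, 0.0, 0.0]
wrist_force: [0.4, -0.6, -0.7]
gripper_width: 32.5
t: 14.08
position: [546.9, 11.5, 73.0]
tcp_rot: [0.951, 0.309, 0.0, 0.001]
wrist_force: [0.7, -1.1, -1.0]
gripper_width: 32.7
t 14.07 pos [546.9  11.5  73. ] yhead -53.95 tilt z [ 0.0013 -0.0012 -1.    ] J7 -1.42 F [ 0.75 -1.07 -0.97] T [-0.523 -0.089 -0.026] w 32.73
shift mm tool [-0.8 -0.5  1. ] turn az None
t: 14.32
position: [547.2, 11.3, 73.0]
tcp_rot: [0.913, 0.407, 0.0, 0.001]
wrist_force: [1.0, -2.8, 0.2]
gripper_width: 32.3
t 14.32 pos [547.2  11.3  73. ] yhead -41.97 tilt z [ 0.0016 -0.0013 -1.    ] J7 -1.24 F [ 1.01 -2.75  0.21] T [-0.684 -0.176 -0.043] w 32.29
shift mm tool [-0.6 -1.   1. ] turn az None
```

View pics/w9.png

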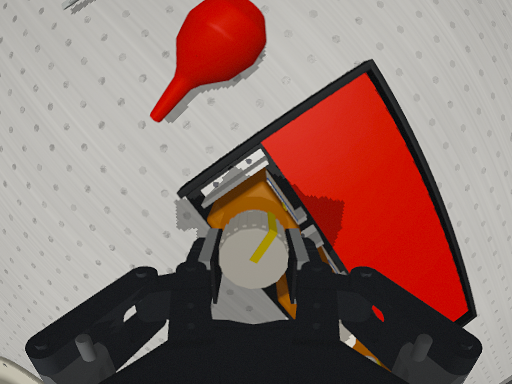

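```bash
python3 -m handwheel '[[0.032,0,0,0,0,0,-6],[0.032,0,0,0,0,0,-6],[0.032,0,0,0,0,0,-6],[0.032,0,0,0,0,0,-6],[0.032,0,0,0,0,0,-6],[0.032,0,0,0,0,0,-6],[0.032,0,0,0,0,0,0],[0.045,0,0,0,0,0,0],[0.045,0,0,0,0,0,0],[0.045,0,0,-0.025,0,0,0],[0.045,0,0,-0.024,0,0,0],[0.03,0,0,0,0,0,10],[0.01,0,0,0,0,0,10],[0,0,0,0,0,0,10],[0,0,0,0,0,0,10],[0,0,0,0,0,0,10],[0,0,0,0,0,0,10],[0,0,0,0,0,0,10],[0,0,0,0,0,0,10],[0,0,0,0,0,0,10]]'
python3 -m handwheel '[[0,0,0,0,0,0,0.9],[0,0,0,0,0,0,0]]'
python3 - <<'E'
from h import *
plan([498.4,17.4,121],-97)
p=snapshot("wrist"); save(p,"w10")
E
```

```text
t: 16.88
position: [546.2, 13.1, 121.4]
tcp_rot: [0.998, -0.056, 0.0, -0.0]
wrist_force: [0.6, 0.8, -0.2]
gripper_width: 0.1
t: 17.12
position: [546.3, 12.8, 121.4]
tcp_rot: [0.998, -0.06, 0.0, -0.0]
wrist_force: [0.1, -0.1, -0.9]
gripper_width: 0.0
t 17.12 pos [546.3  12.8 121.4] yhead -96.83 tilt z [ 1.e-04  1.e-04 -1.e+00] J7 -2.03 F [ 0.12 -0.05 -0.94] T [ 0.042 -0.051 -0.   ] w 0.03
shift mm tool [-48.1   1.1   0.4] turn az 0.1705980854216591
```

View pics/w10.png

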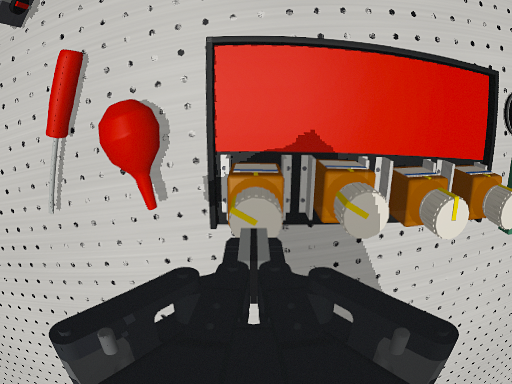

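```bash
python3 -m handwheel '[[0,-0.024,0.0005,0,0,0,0],[0,-0.024,0.0005,0,0,0,0],[0,0,0,0,0,10,0],[0,0,0,0,0,10,0],[0,0,0,0,0,0,0],[0,0,0,0,0,0,0]]'
python3 - <<'E'
from h import *
plan([498.4,17.4,60],-97)
E
```

```text
t: 17.92
position: [499.4, 17.5, 121.9]
tcp_rot: [0.983, -0.06, 0.173, 0.011]
wrist_force: [-0.2, -0.4, 0.8]
gripper_width: 0.2
t 17.93 pos [499.4  17.5 121.9] yhead -96.94 tilt z [ 0.3398 -0.0418 -0.9396] J7 -2.38 F [-0.15 -0.44  0.79] T [ 0.017  0.303 -0.056] w 0.24
shift mm tool [-22.1   0.2  57.9] turn az 0.0629224270855957
```

```bash
python3 -m handwheel '[[0,-0.0115,0.0001,0.029,0,0,0],[0,-0.0115,0.0001,0.029,0,0,0],[0,0,0,0,0,0,0],[0,0,0,0,0,0,0]]'
python3 - <<'E'
from h import *
plan([498.4,17.4,22],-97)
p=snapshot("wrist"); save(p,"w11")
E
```

```text
t: 18.42
position: [500.4, 18.0, 65.1]
tcp_rot: [0.984, -0.06, 0.17, 0.01]
wrist_force: [0.4, 0.8, 0.5]
gripper_width: 0.0
t 18.43 pos [500.4  18.   65.1] yhead -96.95 tilt z [ 0.333  -0.0402 -0.9421] J7 -2.57 F [0.36 0.78 0.52] T [ 0.07   0.339 -0.002] w 0.04
shift mm tool [-16.3   0.8  40. ] turn az 0.05474731814459233
```

View pics/w11.png

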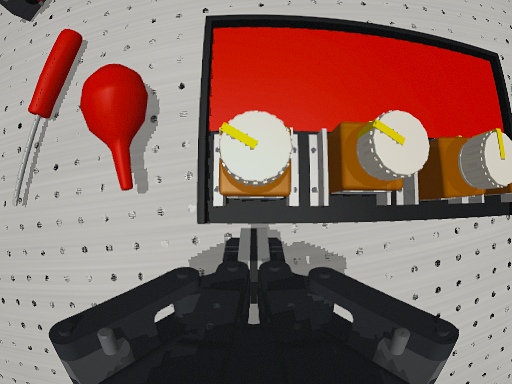

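```bash
python3 -m handwheel '[[0,0.01,0,-0.0274,0,0,0],[0,0,0,0,0,0,-10],[0,0,0,0,0,0,-10],[0,0,0,0,0,0,-10],[0,0,0,0,0,0,-10],[0,0,0,0,0,0,-10],[0,0,0,0,0,0,-10],[0,0,0,0,0,0,-10],[0,0,0,0,0,0,-10],[0,0,0,0,0,0,-10],[0,0,0,0,0,0,-10],[0,0,0,0,0,0,-10],[0,0,0,0,0,0,-10],[0,0,0,0,0,0,-10],[0,0,0,0,0,0,-10],[0,0,0,0,0,0,-10],[0,0,0,0,0,0,-10],[0,0,0,0,0,0,-10],[0,0,0,0,0,0,-10]]'
python3 -m handwheel '[[0,0,0,0,0,0,0],[0,0,0,0,0,0,0]]'
python3 - <<'E'
from h import *
plan([498.4,17.4,60],83)
E
```

```text
t: 20.85
position: [500.2, 16.2, 95.3]
tcp_rot: [0.058, 0.984, -0.012, 0.171]
wrist_force: [-0.4, -0.6, -0.6]
gripper_width: -0.1
t: 21.1
position: [499.5, 16.4, 94.3]
tcp_rot: [0.062, 0.983, -0.011, 0.17]
wrist_force: [-0.2, 0.3, -0.5]
gripper_width: 0.4
t 21.1 pos [499.5  16.4  94.3] yhead 82.74 tilt z [ 0.3326 -0.0423 -0.9421] J7 0.29 F [-0.24  0.27 -0.51] T [ 0.053  0.421 -0.02 ] w 0.36
shift mm tool [12.7  0.9 31.9] turn az -0.2562378340441569
```

```bash
python3 -m handwheel '[[0,0.0128,0.0005,0.032,0,0,0],[0,0.0128,0.0005,0.0255,0,0,0],[0,0,0,0,0,0,0],[0,0,0,0,0,0,0]]'
python3 - <<'E'
from h import *
plan([498.4,17.4,22],83)
plan([588.7,6.0,22],83)
p=snapshot("wrist"); save(p,"w12")
E
```

```text
t: 21.6
position: [494.7, 18.9, 31.7]
tcp_rot: [0.06, 0.984, -0.011, 0.169]
wrist_force: [-0.1, -1.1, 0.7]
gripper_width: 0.1
t 21.6 pos [494.7  18.9  31.7] yhead 82.98 tilt z [ 0.332  -0.0415 -0.9423] J7 -0.07 F [-0.14 -1.12  0.74] T [ 0.024  0.359 -0.011] w 0.06
shift mm tool [-0.4 -1.1 10.4] turn az -0.018245960229194225
t 21.6 pos [494.7  18.9  31.7] yhead 82.98 tilt z [ 0.332  -0.0415 -0.9423] J7 -0.07 F [-0.14 -1.12  0.74] T [ 0.024  0.359 -0.011] w 0.06
shift mm tool [-86.1  -1.4  40.8] turn az -0.018245960229194225
```

View pics/w12.png

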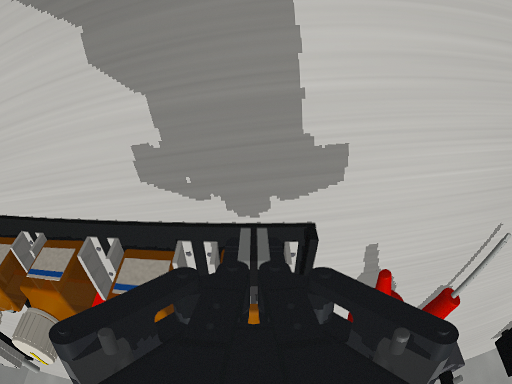

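```bash
python3 -m handwheel '[[0,-0.0004,-0.0008,0.0104,0,0,0],[0,-0.006,0,0.0021,0,0,0],[0,-0.006,0,0.0021,0,0,0],[0,-0.006,0,0.0021,0,0,0],[0,-0.006,0,0.0021,0,0,0],[0,0,0,0,0,0,0]]'
python3 - <<'E'
from h import *
plan([588.7,6.0,22],83)
p=snapshot("scene"); im=cv2.cvtColor(p["frame"],cv2.COLOR_RGB2BGR)[100:260,120:310]
cv2.imwrite('pics/s13.png',cv2.resize(im,None,fx=3.5,fy=3.5,interpolation=cv2.INTER_CUBIC))
E
```

```text
t: 22.4
position: [523.7, 14.1, 21.3]
tcp_rot: [0.06, 0.984, -0.011, 0.169]
wrist_force: [-0.0, 0.7, -0.5]
gripper_width: -0.4
t 22.4 pos [523.7  14.1  21.3] yhead 82.98 tilt z [ 0.3316 -0.0417 -0.9425] J7 -0.03 F [-0.03  0.69 -0.52] T [ 0.054  0.403 -0.034] w -0.41
shift mm tool [-62.   -0.1  21.3] turn az -0.02242481767959248
```

View pics/s13.png

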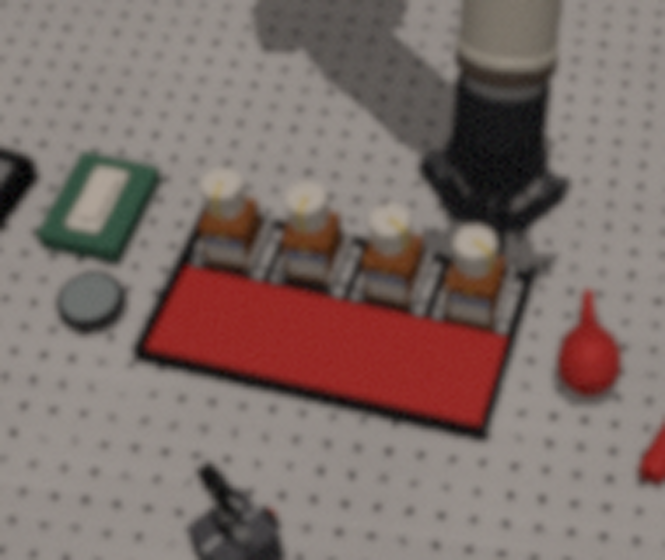

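```bash
python3 - <<'E'
from h import *
s=ctrl.sense(); M=rot(s["tcp_rot"]); p=snapshot("wrist")
for at in ((335,55),(325,75),(350,75),(380,80),(335,455),(270,185),(268,320)):
    e,d=ray(p,at,True); e=M.T@(e-s["position"]); d=M.T@d
    for Y in (45,53,60):
        k=(np.sign(d[1])*Y-e[1])/d[1]; print(at,Y,(e+k*d).round(1),end=' ')
    print()
# scene: where gripper knuckle pixels
p=snapshot("scene"); save(p,"s13full")
f=p["frame"]; im=cv2.cvtColor(f,cv2.COLOR_RGB2BGR)[120:185,220:300]
cv2.imwrite('pics/s13z.png',cv2.resize(im,None,fx=9,fy=9,interpolation=cv2.INTER_CUBIC))
for z in (0,-40,-73,-90,-100,-110):
  for y in (-55,0,55):
    print(z,y,proj(p,s["position"]+M@np.array([0,y,z])).round(1)-np.array([120,220]),end=' ')
  print()
E
```

```text
(335, 55) 45 [  26.5  -45.  -103.4] (335, 55) 53 [ 18.3 -53.  -96.3] (335, 55) 60 [ 11.2 -60.  -90. ] 
(325, 75) 45 [ 22.8 -45.  -95.1] (325, 75) 53 [ 14.1 -53.  -86.5] (325, 75) 60 [  6.4 -60.  -79. ] 
(350, 75) 45 [ 17.4 -45.  -99.1] (350, 75) 53 [  7.7 -53.  -91.2] (350, 75) 60 [ -0.8 -60.  -84.3] 
(380, 80) 45 [   9.1  -45.  -102.7] (380, 80) 53 [ -2.1 -53.  -95.4] (380, 80) 60 [-11.9 -60.  -89.1] 
(335, 455) 45 [  27.4   45.  -104.5] (335, 455) 53 [ 19.4  53.  -97.5] (335, 455) 60 [ 12.4  60.  -91.5] 
(270, 185) 45 [-30.4 -45.   21.7] (270, 185) 53 [-48.6 -53.   51. ] (270, 185) 60 [-64.6 -60.   76.6] 
(268, 320) 45 [-32.   45.   26.8] (268, 320) 53 [-50.6  53.   57.2] (268, 320) 60 [-66.9  60.   83.8] 
0 -55 [51.6 20.3] 0 0 [55.4 38.1] 0 55 [59.3 56.1] 
-40 -55 [40.2 21.1] -40 0 [44.1 39.2] -40 55 [47.9 57.6] 
-73 -55 [30.5 21.8] -73 0 [34.4 40.2] -73 55 [38.2 58.9] 
-90 -55 [25.4 22.1] -90 0 [29.2 40.7] -90 55 [33.1 59.6] 
-100 -55 [22.4 22.3] -100 0 [26.2 41. ] -100 55 [30.1 60. ] 
-110 -55 [19.3 22.6] -110 0 [23.1 41.3] -110 55 [27.  60.4]
```

View pics/s13z.png

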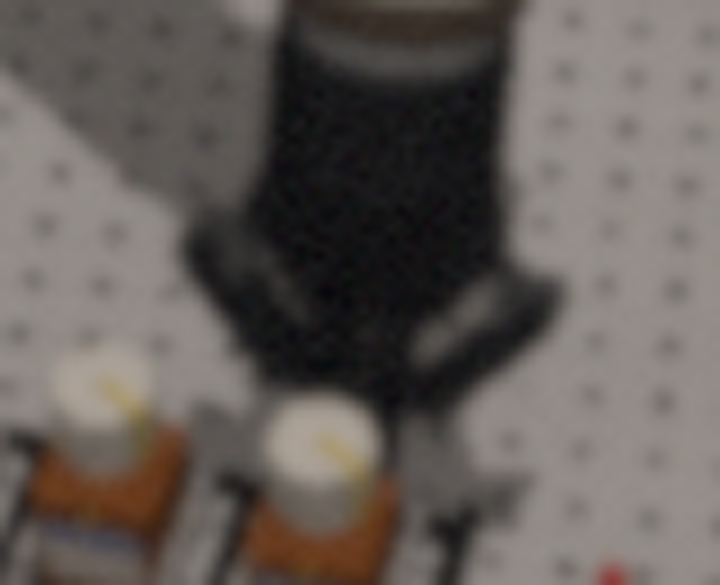

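```bash
python3 -m handwheel '[[0,0.011,0,-0.0039,0,0,0],[0,0.011,0,-0.0039,0,0,0],[0,0,0,0,0,0,10],[0,0,0,0,0,0,10],[0,0,0,0,0,0,10],[0,0,0,0,0,0,10],[0,0,0,0,0,0,10],[0,0,0,0,0,0,10],[0,0,0,0,0,0,10],[0,0,0,0,0,0,10],[0,0,0,0,0,0,10],[0,0,0,0,-6,0,0],[0,0,0,0,0,0,0],[0,0,0,0,0,0,0]]'
python3 - <<'E'
from h import *
plan([585.7,6.2,22],-7)
p=snapshot("scene"); im=cv2.cvtColor(p["frame"],cv2.COLOR_RGB2BGR)[100:260,120:310]
cv2.imwrite('pics/s14.png',cv2.resize(im,None,fx=3.5,fy=3.5,interpolation=cv2.INTER_CUBIC))
p=snapshot("wrist"); save(p,"w14")
E
```

```text
t: 24.3
position: [499.6, 14.2, 20.4]
tcp_rot: [0.733, 0.649, 0.131, 0.156]
wrist_force: [0.2, -0.9, 0.5]
gripper_width: 0.1
t 24.3 pos [499.6  14.2  20.4] yhead -6.88 tilt z [ 0.3945 -0.0587 -0.917 ] J7 -1.95 F [ 0.17 -0.94  0.51] T [0.086 0.425 0.024] w 0.13
shift mm tool [ 2.8 80.  33. ] turn az 0.12300987696548304
```

View pics/s14.png

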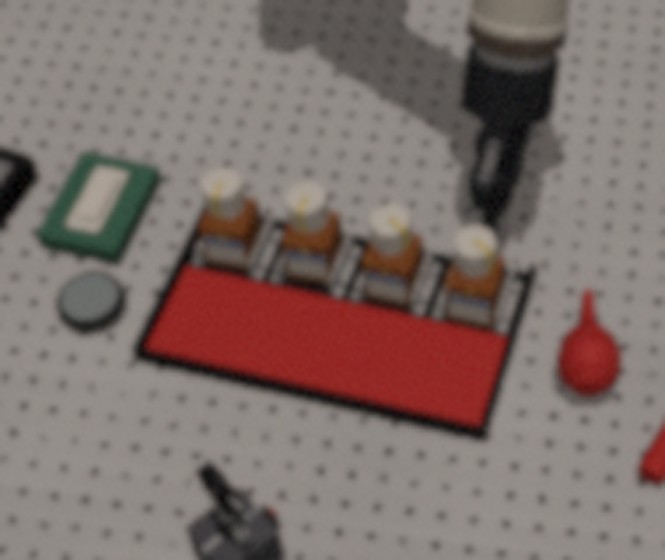

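View pics/w14.png

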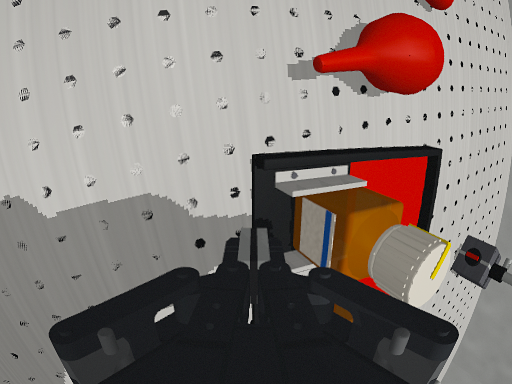

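```bash
python3 -m handwheel '[[0,0.0028,-0.0013,0.0031,0,0,0],[0,0,0.0056,0.0024,0,0,0],[0,0,0.0056,0.0024,0,0,0],[0,0,0.0056,0.0024,0,0,0],[0,0,0.0056,0.0024,0,0,0],[0,0,0.0056,0.0024,0,0,0],[0,0,0.0056,0.0024,0,0,0],[0,0,0.0056,0.0024,0,0,0],[0,0,0,0,0,0,0]]'
python3 - <<'E'
from h import *
plan([585.7,6.2,17],-7)
p=snapshot("scene"); im=cv2.cvtColor(p["frame"],cv2.COLOR_RGB2BGR)[100:260,120:310]
cv2.imwrite('pics/s15.png',cv2.resize(im,None,fx=3.5,fy=3.5,interpolation=cv2.INTER_CUBIC))
E
```

```text
t: 25.52
position: [543.0, 11.5, 17.4]
tcp_rot: [0.734, 0.648, 0.132, 0.156]
wrist_force: [-0.4, 0.0, -0.1]
gripper_width: 0.0
t 25.52 pos [543.   11.5  17.4] yhead -6.95 tilt z [ 0.3964 -0.0586 -0.9162] J7 -1.83 F [-0.35  0.02 -0.09] T [ 0.072  0.434 -0.024] w 0.01
shift mm tool [ 0.1 39.3 17.6] turn az 0.04695828205709063
```

View pics/s15.png

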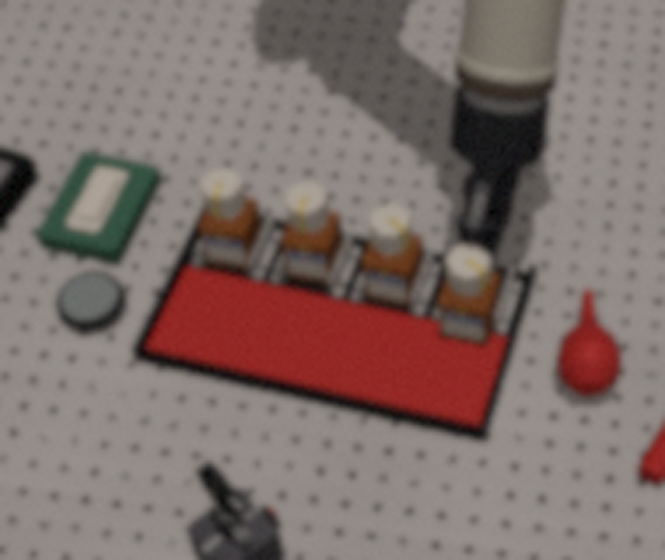

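Bottle slides upright. Continue.

```bash
python3 -m handwheel '[[0,0,0.0056,0.0024,0,0,0],[0,0,0.0056,0.0025,0,0,0],[0,0,0.0056,0.0025,0,0,0],[0,0,0.0056,0.0025,0,0,0],[0,0,0.0056,0.0025,0,0,0],[0,0,0.0056,0.0025,0,0,0],[0,0,0.0056,0.0025,0,0,0],[0,0,0,0,0,0,0]]'
python3 - <<'E'
from h import *
plan([585.7,6.2,17],-7)
p=snapshot("scene"); im=cv2.cvtColor(p["frame"],cv2.COLOR_RGB2BGR)[100:260,120:310]
cv2.imwrite('pics/s16.png',cv2.resize(im,None,fx=3.5,fy=3.5,interpolation=cv2.INTER_CUBIC))
E
```

```text
t: 26.58
position: [585.6, 6.1, 17.2]
tcp_rot: [0.733, 0.648, 0.132, 0.157]
wrist_force: [-0.8, -0.2, -0.1]
gripper_width: -0.3
t 26.57 pos [585.6   6.1  17.2] yhead -6.95 tilt z [ 0.3965 -0.0585 -0.9162] J7 -1.69 F [-0.81 -0.19 -0.09] T [ 0.045  0.503 -0.021] w -0.26
shift mm tool [0.1 0.  0.3] turn az 0.04882214280755193
```

View pics/s16.png

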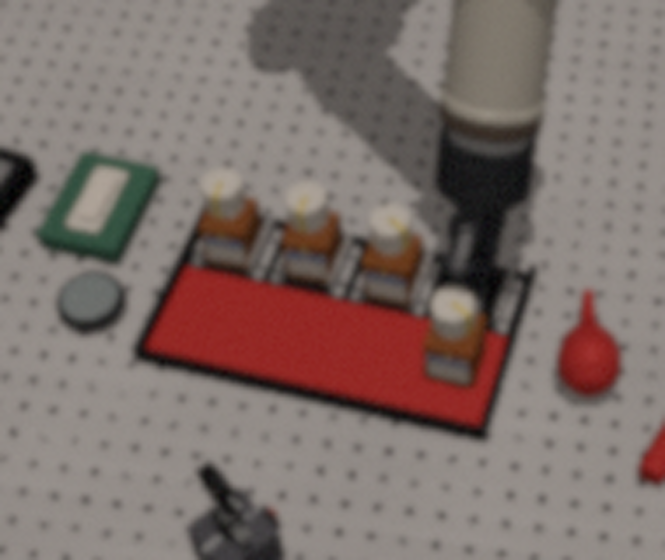

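```bash
python3 -m handwheel '[[0,0,-0.0229,-0.0099,0,0,0],[0,0,-0.0229,-0.0099,0,0,0],[0,0,-0.0229,-0.0099,0,0,0],[0,0,-0.0229,-0.0099,0,0,0],[0,-0.024,0,0,0,0,0],[0,-0.024,0,0,0,0,0],[0,-0.024,0,0,0,0,0],[0,0,0,0,0,0,0],[0,0,0,0,0,0,0]]'
python3 - <<'E'
from h import *
plan([479.9,-53.2,17],-7)
x=np.array([530.1,-95.6])+42.7*np.array([.9925,-.122])+36*np.array([.122,.9925]); print(x)
plan([*x,17],-7)
p=snapshot("wrist"); save(p,"w17")
E
```

```text
t: 27.75
position: [477.0, -52.0, 17.5]
tcp_rot: [0.733, 0.648, 0.132, 0.156]
wrist_force: [0.4, -0.9, -0.6]
gripper_width: -0.2
t 27.75 pos [477.  -52.   17.5] yhead -6.93 tilt z [ 0.3962 -0.0574 -0.9164] J7 -1.9 F [ 0.44 -0.94 -0.57] T [ 0.067  0.455 -0.026] w -0.25
shift mm tool [-0.8  2.6  1.7] turn az 0.06729931834686909
[576.87175 -65.0794 ]
t 27.75 pos [477.  -52.   17.5] yhead -6.93 tilt z [ 0.3962 -0.0574 -0.9164] J7 -1.9 F [ 0.44 -0.94 -0.57] T [ 0.067  0.455 -0.026] w -0.25
shift mm tool [-0.6 92.1 40.8] turn az 0.06729931834686909
```

View pics/w17.png

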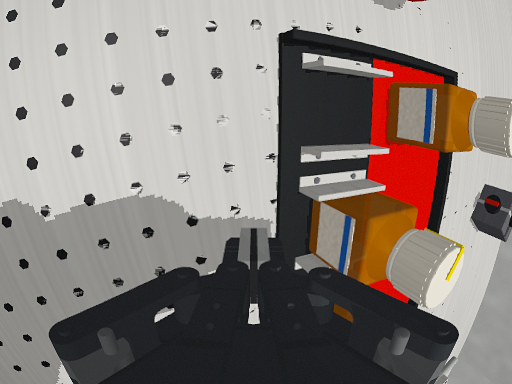

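```bash
python3 -m handwheel '[[0,-0.0007,0.0137,0.0058,0,0,0],[0,0,0.0056,0.0025,0,0,0],[0,0,0.0056,0.0025,0,0,0],[0,0,0.0056,0.0025,0,0,0],[0,0,0.0056,0.0025,0,0,0],[0,0,0.0056,0.0025,0,0,0],[0,0,0.0056,0.0025,0,0,0],[0,0,0.0056,0.0025,0,0,0],[0,0,0,0,0,0,0]]'
python3 - <<'E'
from h import *
plan([576.9,-65.1,17],-7)
p=snapshot("scene"); im=cv2.cvtColor(p["frame"],cv2.COLOR_RGB2BGR)[100:260,120:310]
cv2.imwrite('pics/s18.png',cv2.resize(im,None,fx=3.5,fy=3.5,interpolation=cv2.INTER_CUBIC))
E
```

```text
t: 28.92
position: [534.9, -60.8, 17.4]
tcp_rot: [0.733, 0.648, 0.132, 0.157]
wrist_force: [-0.4, 0.8, -0.2]
gripper_width: 0.2
t 28.93 pos [534.9 -60.8  17.4] yhead -6.95 tilt z [ 0.3966 -0.0587 -0.9161] J7 -1.72 F [-0.4   0.76 -0.2 ] T [0.08  0.416 0.027] w 0.18
shift mm tool [ 1.  38.5 17.2] turn az 0.04963392419082879
```

View pics/s18.png

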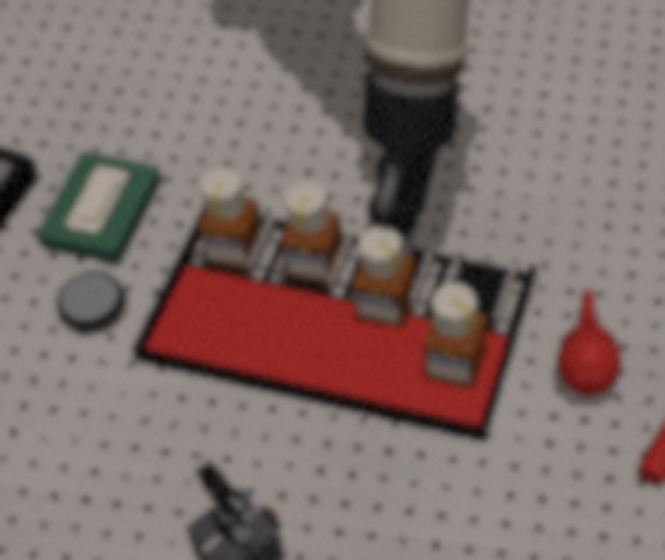

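Good; finish the push, back out and lift away.

```bash
python3 -m handwheel '[[0,0.0005,0.0056,0.0025,0,0,0],[0,0,0.0056,0.0025,0,0,0],[0,0,0.0056,0.0025,0,0,0],[0,0,0.0056,0.0025,0,0,0],[0,0,0.0056,0.0025,0,0,0],[0,0,0.0056,0.0025,0,0,0],[0,0,0.0056,0.0025,0,0,0],[0,0,0,0,0,0,0],[0,0,-0.01,-0.0043,0,0,0],[0,0,-0.0229,-0.0099,0,0,0],[0,0,-0.0229,-0.0099,0,0,0],[0,0,-0.0229,-0.0099,0,0,0],[0,0,-0.0229,-0.0099,0,0,0],[0,0,0.016,-0.036,0,0,0],[0,0,0.016,-0.036,0,0,0],[0,0,0.016,-0.036,0,0,0],[0,0,0,0,0,0,0],[0,0,0,0,0,0,0]]'
python3 - <<'E'
from h import *
s=ctrl.sense(); print(s["t"],s["position"],s["wrist_force"])
for n in("scene","top"):
    p=snapshot(n); r=(slice(100,260),slice(120,310)) if n=="scene" else (slice(130,260),slice(190,400))
    cv2.imwrite('pics/f_%s.png'%n,cv2.resize(cv2.cvtColor(p["frame"],cv2.COLOR_RGB2BGR)[r],None,fx=3.7,fy=3.7,interpolation=cv2.INTER_CUBIC))
p=snapshot("wrist"); save(p,"w19")
E
python3 m.py
```

```text
t: 31.22
position: [477.3, -50.8, 127.6]
tcp_rot: [0.733, 0.651, 0.126, 0.153]
wrist_force: [0.1, 0.1, 0.9]
gripper_width: -0.0
31.225 [477.27739701 -50.77305578 127.57887151] [0.0719592  0.09798542 0.85958579]
top ((610.389404296875, -105.27151489257812), (287.0534973144531, 95.58454895019531), 82.9384536743164)
[[545.2999877929688, -241.8000030517578], [640.2000122070312, -253.60000610351562], [675.5, 31.299999237060547], [580.5999755859375, 43.0]]
[241 165  13  13 116] [613.3   3.   94. ]
[272 169  13  13 111] [605.5 -68.2  94. ]
[230 197   4  15  32] [537.5  38.3  94. ]
[298 204  14  12 114] [ 527.2 -131.4   94. ]
[329 207  13  12 112] [ 522.4 -202.9   94. ]
[373 213  14  27 233] [ 494.7 -308.2   94. ]
scene ((602.2962036132812, -104.88746643066406), (288.0126037597656, 102.0042953491211), 83.06622314453125)
[[534.2999877929688, -241.6999969482422], [635.5, -254.0], [670.2999877929688, 31.899999618530273], [569.0999755859375, 44.20000076293945]]
[140 149  15  16 119] [ 555.1 -300.1   94. ]
[177 148  12   8  73] [ 521.5 -203.9   94. ]
[201 152  12   8  76] [ 526.3 -133.2   94. ]
[219 176  10   9  64] [606.1 -69.4  94. ]
[244 181  11   9  61] [614.    2.3  94. ]
[388 232  16   8  29] [715.8 383.8  94. ]
```

View pics/f_scene.png

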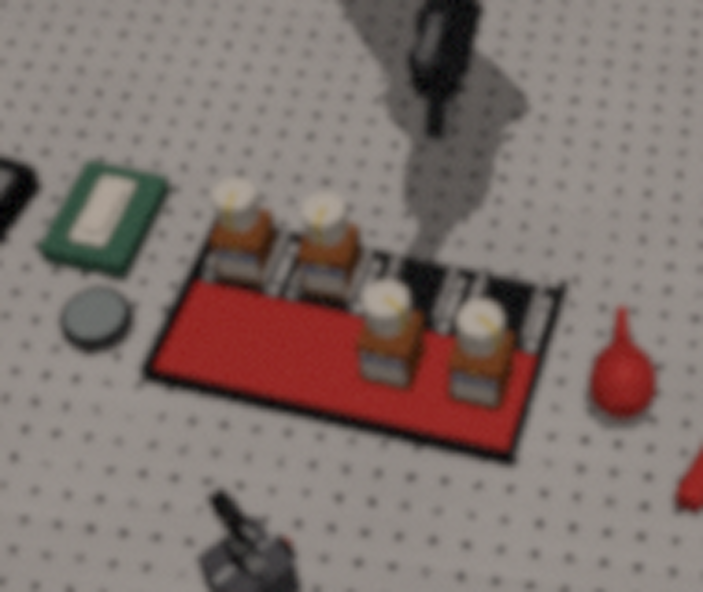

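View pics/f_top.png

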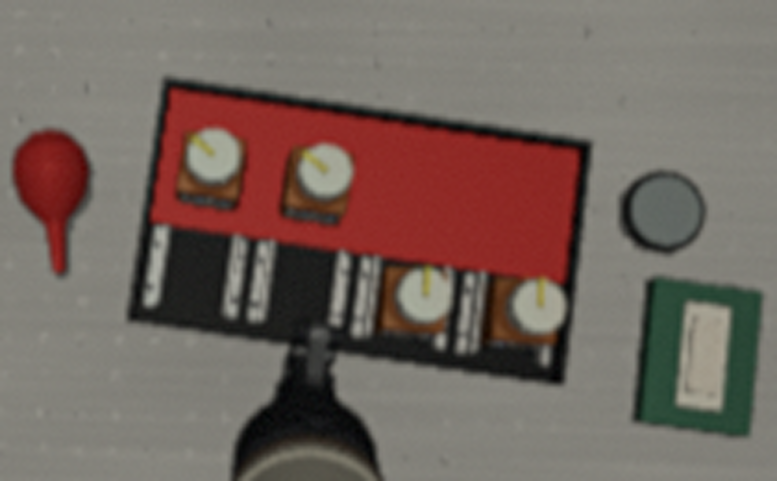

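View pics/w19.png

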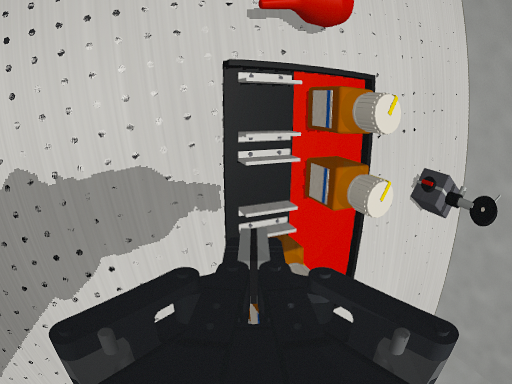

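```bash
python3 -c "
from h import *
print(job_done())"
```

```text
the job is handed in; nothing more can be done
None
```

I pinched and twisted all four caps counter-clockwise where their bottles stood. Two were loose, both on the blower (+y) side; I slid those bottles onto the red strip and handed the job in at about 31 s.

- **Loose (the two lanes at y = +36 and +108 mm):** these caps followed the jaws with under 0.05 N m. I turned each about 60° and left it there. I then pushed both bottles along their lanes, low on the body, with closed fingers.
- **Tight (the two lanes at y = -108 and -36 mm):** the jaws slipped round these caps at about 0.2 to 0.4 N m. Their stripes stayed in line, and I left the bottles in their lanes.

**Last checks:**
- All three cameras show the two loose bottles upright, with their caps at about the strip's middle line. That puts their rear faces about 29 mm past the lane walls. Both stripes are clearly out of line.
- The tight bottles stand where they were to within about 2 mm, with their stripes in line. The blower, tissue box, lens case, adapter and hex driver look undisturbed wherever they showed in the late pictures.
- The arm was about 125 mm above the table, touching nothing, and the wrist forces I read stayed below about 6 N.

**What did not go to plan:** the first pushing pose ran the last joint to the end of its range. A second would have brought the gripper's knuckles against a neighbouring cap. I backed off and turned the tool before pushing. The wrist camera's measured cap positions agreed with the other two to about 1 mm.

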